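Swap two misplaced ink jars, fill the ink case and lock its cover

TASK

In the ink case the red and the blue jar stand in each other's wells. Flip the cam lever to free the clear cover and slide it fully back; swap those two jars and put every ink jar that stands on the bench into the case as well, each upright on the floor of the well whose colour card matches its cap. Then slide the cover fully shut, flip the lever back to lock it, and leave everything else on the bench where it is.

Things in the scene. Friction and masses are not known exactly. Their poses are not given: they have to be found in the camera images.
- case: oak ink case fixed to the bench. Origin on the bench under the middle well's centre; x away from the robot (the way the cover opens), y left. Outline x -65 to 300, y -204 to 204 mm. Five square wells in a row at x 0, y -144, -72, 0, 72, 144. Rail in front of them and ledge behind 45 mm high; end cheeks (|y| 177 to 204) 128 mm high; closed chest 105 mm high behind x = 100
- cover (a joint): travel in m along case x of the clear cover plate (170 mm deep, 376 mm wide, top 121 mm above the bench): 0 = fully shut over the wells (front edge at case x -65 mm), 0.18 = fully open (front edge at 115 mm). It rubs with about 2 N, stays where it is left, and the locked cam holds it shut (against some 15 N)
- cover_grip (a point): middle of the cover's handle, which moves with the cover: a dark steel bar 12 mm thick and 110 mm long along case y, its axis 32 mm above the cover's top and 25 mm behind the cover's front edge; bar height 153 mm above the bench
- cam_lever (a joint): angle in rad of the cam lever with red handle at the case's right end: 0 = locked (handle leans 40 degrees away from the robot, to case +x; the steel cam hangs behind a lug of the cover), 1.4 = free (handle leans 40 degrees towards the robot). It turns in the case's x-z plane, is stiff (0.3 N m, about 4 N at the ball) and stays where it is left
- lever_hinge (a point): pivot of the cam lever (axis along case y), at the level 148 mm above the bench, in the middle of the red handle's width
- lever_ball (a point): centre of the red ball, 22 mm in diameter, at the end of the lever's 12 mm thick round red handle, 85 mm from the pivot
- jar_red: ink jar with red cap and a red stripe round its label, a straight cylinder 56 mm in diameter and 75 mm tall, 0.15 to 0.31 kg; origin at the centre of its underside, z up along its axis; starts in the well that belongs to the blue jar
- jar_blue: ink jar with blue cap and a blue stripe round its label, a straight cylinder 56 mm in diameter and 75 mm tall, 0.15 to 0.31 kg; origin at the centre of its underside, z up along its axis; starts in the well that belongs to the red jar
- jar_yellow: ink jar with yellow cap and a yellow stripe round its label, a straight cylinder 56 mm in diameter and 75 mm tall, 0.15 to 0.31 kg; origin at the centre of its underside, z up along its axis; if present, starts standing on the bench to the left of the case; it may be absent
- jar_green: ink jar with green cap and a green stripe round its label, a straight cylinder 56 mm in diameter and 75 mm tall, 0.15 to 0.31 kg; origin at the centre of its underside, z up along its axis; if present, starts standing on the bench to the left of the case; it may be absent
- jar_black: ink jar with black cap and a black stripe round its label, a straight cylinder 56 mm in diameter and 75 mm tall, 0.15 to 0.31 kg; origin at the centre of its underside, z up along its axis; if present, starts standing on the bench to the left of the case; it may be absent
- well_red (a point): centre of the floor of the well that belongs to the red jar: the one with the red card (48 x 20 mm of colour on a white 56 x 26 mm card, 3 mm thick) on the rail in front of it; the order of the cards varies. The well is 66 x 66 mm inside and 25 mm deep, its floor 20 mm above the bench, walls 6 mm. Axes as the case's
- well_blue (a point): centre of the floor of the well that belongs to the blue jar: the one with the blue card (48 x 20 mm of colour on a white 56 x 26 mm card, 3 mm thick) on the rail in front of it; the order of the cards varies. The well is 66 x 66 mm inside and 25 mm deep, its floor 20 mm above the bench, walls 6 mm. Axes as the case's
- well_yellow (a point): centre of the floor of the well that belongs to the yellow jar: the one with the yellow card (48 x 20 mm of colour on a white 56 x 26 mm card, 3 mm thick) on the rail in front of it; the order of the cards varies. The well is 66 x 66 mm inside and 25 mm deep, its floor 20 mm above the bench, walls 6 mm. Axes as the case's
- well_green (a point): centre of the floor of the well that belongs to the green jar: the one with the green card (48 x 20 mm of colour on a white 56 x 26 mm card, 3 mm thick) on the rail in front of it; the order of the cards varies. The well is 66 x 66 mm inside and 25 mm deep, its floor 20 mm above the bench, walls 6 mm. Axes as the case's
- well_black (a point): centre of the floor of the well that belongs to the black jar: the one with the black card (48 x 20 mm of colour on a white 56 x 26 mm card, 3 mm thick) on the rail in front of it; the order of the cards varies. The well is 66 x 66 mm inside and 25 mm deep, its floor 20 mm above the bench, walls 6 mm. Axes as the case's
- tin_cup: small open aluminium cup, 64 mm across, 50 mm tall, on the bench among the jars; origin near the middle of its underside; leave it alone
- ink_cup: second aluminium cup, 64 mm across, 50 mm tall, on the bench in front to the right; origin near the middle of its underside; leave it alone
- palette_knife: ink knife with a wide blade, about 200 mm long, lying along its x on the bench right of the case; origin near the middle of its underside; leave it alone
- wide_brush: flat brush about 190 mm long, lying on the bench along its x; origin near the middle of its underside; leave it alone
- brayer: ink roller: black rubber roller 130 mm wide and 44 mm thick with wooden handle along its -x, 150 mm long, lying on the right of the bench; origin on the bench under the roller; leave it alone
- solvent_can: can with green label, 72 mm across, 150 mm tall, on the bench left of the case's far end; origin near the middle of its underside; leave it alone
- tape_roll: roll of tape lying flat, 90 mm across, 24 mm high, on the left; origin near the middle of its underside; leave it alone
There are look-alikes about, which are no part of the job. Of the things that look like the jar_black, the larger one is meant.

How it is judged:
By the outcome, as a careful person would: the job done as asked, in the order asked, and still so for the second after the job is handed in, with the robot touching nothing.
Of jar_yellow, jar_green, jar_black only 1 to 3 are there at a start; the rules pass over those that are not, and their reading is None.
At some moment in a run one of jar_yellow, jar_green, jar_black may be knocked a few centimetres aside while the robot is not near it.
It also fails if it takes over 210 s, if anything falls off the work surface, if the arm or the gripper's body presses on something with over 40 N, if the wrist force passes 120 N, or if a joint passes its speed limit or range.

ROBOT

A 6-joint arm with a two-finger parallel gripper is mounted at the origin on the work surface. World frame = base frame: x ahead of the robot, y to its left, z up, the work surface at z = 0. Lengths are in m, angles in rad, forces in N, time in s.
With the tool pointing down it reaches from about 0.325 to 0.775 m from the base axis. Payload 5.5 kg.
Tool frame: the origin (TCP) lies midway between the tips of the shut fingers; the grasp point (between the pads) lies arm.grip_depth behind it (arm.grip_depth is the distance from the TCP to the grasp point, in m); z points along the fingers, y is the line along which they close (so a half turn about z gives the same grasp; the last joint's range is limited). The gripper opens to 88 mm and grips with 3 to 60 N. Pads are 20 mm wide; open, the fingers measure 115 mm over their backs; the gripper's body (75 mm by 178 mm) begins 61 mm behind the grasp point.
Start: joints at [1.171, 0.091, 1.231, -0, 1.82, -0.057], TCP at [0.202, 0.565, 0.223] pointing down, gripper open.
Joint ranges: [-2.87, 2.87], [-0.86, 2.18], [0.17, 2.46], [-1.51, 4.65], [0.06, 2.69], [-2.65, 2.65]. Speed limits (rad/s): [2.57, 2.57, 3.01, 3.14, 3.14, 3.14].

INTERFACE

Orientations are given as a rotation vector (axis times angle).
In Python, from cell import get_obs, grab_frame, get_calibration, job_done, arm gives the robot as it stands.
- The arm moves only by the tool jog_arm, never from a script. Its argument "commands" is a list of rows, each a list of 3 entries, a list of its own where there are three numbers: the shift along the tool's x, y, z in cm, then the turn, a rotation vector about the tool's x, y, z in rad, then the opening, from -1 (shut) to 1 (fully open). A call has 1 to 8 rows; each row is the pose to reach, as a shift and turn from the pose commanded when the call began, along the tool's axes at that moment; what a row does not reach only later rows make up. A row lasts 1/12 s, in which the tool goes at most 41.7 mm and 7.16 degrees, less where a joint would pass 70% of its speed; a pose out of reach is approached as far as the arm can. A call with a gripper value outside its range is refused whole. The fingers move at their own pace and stop on an object; "squeeze" is the grip in N (left out, the last holds). Time passes only in rows, so rows that repeat a pose let the fingers close. It gives the time, the measured TCP pose, the force, the opening and the grip force at its end, in the units of the state.
- get_obs(): the state, without advancing time (a new reading comes with each control period).
- grab_frame(name): name is "side" or "top"; returns the picture (420x560x3 uint8, red, green, blue); there is no depth.
- get_calibration(name): a dict with "fx", "fy", "cx", "cy" (pixels), "R" (3x3) and "t" (3): a world point X has camera coordinates R X + t. Camera axes: x right, y down, z forward; pixel columns grow to the right and rows downward; lengths in m; the calibration is good to about 2 mm. A picture is of the moment at which its call begins. get_calibration takes no time and is no camera call.
- job_done(): hands the job in; it is judged then, once.
The state is a dict: "time": time; "joints": joint angles; "qd": joint speeds; "tau": joint torques, N m; "position": TCP position; "orientation": TCP orientation; "wrist_force": force on the tool from outside, world axes, zero at the start; "torque": the same for the moment, N m; "finger_gap": opening from 0.0 (shut) to 1.0 (fully open); "gripper_force": force on a finger pad.
Only numpy, scipy, OpenCV 4.12 (cv2) and the standard library are available. Lean on these libraries where they do the work, as an engineer would, in place of code of your own. Each camera call takes 0.05 s, during which the arm holds its last target. There are 200 camera calls.

## Working session

There is one attempt and no reset: what is moved stays moved. The work goes in short steps, Python scripts to look and compute and a tool call to move; the robot and the scene stay as the last step left them, time stands still between calls to the robot, and variables do not carry over. Pictures are saved under pics/ and viewed, at most 14 in all, crops included, and the job is handed in when it is done.

Besides the shell and the picture viewer there is one more tool, called after ">>>" as a command line: name --argument value ..., lists and objects as JSON in quotes. jog_arm: Moves the arm, as the interface text tells. Its arguments: {"type":"object","properties":{"commands":{"type":"array"},"squeeze":{"type":"number"}},"required":["commands"]}

```bash
ls; mkdir -p pics
python3 - <<'E'
from cell import *
import cv2
o=get_obs();print({k:o[k] for k in('time','position','orientation','finger_gap')},arm.grip_depth)
for n in('side','top'):
    f=grab_frame(n);cv2.imwrite(f'pics/{n}0.png',f[:,:,::-1]);c=get_calibration(n);print(n,c)
E
```

```text
pics
{'time': 0.0, 'position': array([0.20155888, 0.56480892, 0.22151035]), 'orientation': array([-5.35745077e-01, -3.09511815e+00,  3.00563244e-03]), 'finger_gap': 0.9997631441605156} 0.0187
side {'fx': 406.4906233120029, 'fy': 406.4906233120029, 'cx': 285.3173918660228, 'cy': 211.52266858082282, 'R': array([[ 0.70402075, -0.71010556,  0.01024154],
       [-0.45144624, -0.45861715, -0.76541924],
       [ 0.54822539,  0.53424752, -0.64345047]]), 't': array([-0.36996263,  0.34763534,  1.21289926])}
top {'fx': 464.1172292229027, 'fy': 464.1172292229027, 'cx': 277.910811436131, 'cy': 201.61905586132067, 'R': array([[-0.00385907, -0.99996245,  0.0077592 ],
       [-0.98533106,  0.00247855, -0.17063577],
       [ 0.17061013, -0.00830388, -0.98530362]]), 't': array([0.02149293, 0.558422  , 1.34059783])}
```

View pics/top0.png

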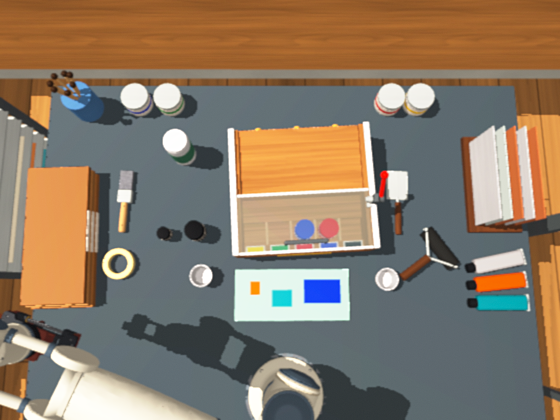

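View pics/side0.png

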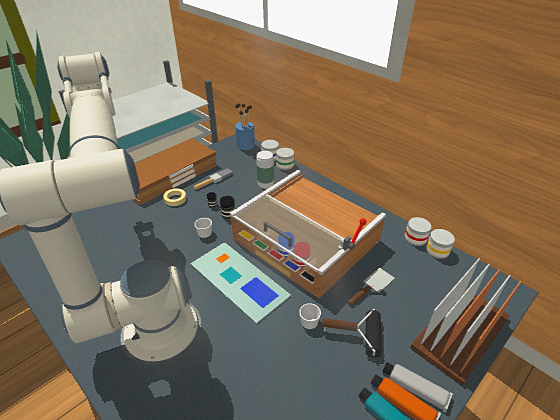

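Only the black jar stands on the bench: the larger one, at top (195,231), with a small look-alike at (164,234). The cards run left to right yellow, green, red, blue, black. The blue jar is in the red well (305,229) and the red jar is in the blue well (329,228). I'll zoom in to get the case pose.

Run:
```python
import cv2
t=cv2.imread('pics/top0.png')[110:270,220:420];s=cv2.imread('pics/side0.png')[160:300,220:400]
cv2.imwrite('pics/tc.png',cv2.resize(t,None,fx=3.75,fy=3.75,interpolation=cv2.INTER_CUBIC))
cv2.imwrite('pics/sc.png',cv2.resize(s,None,fx=4,fy=4,interpolation=cv2.INTER_CUBIC))
```

```text
(no output)
```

View pics/tc.png

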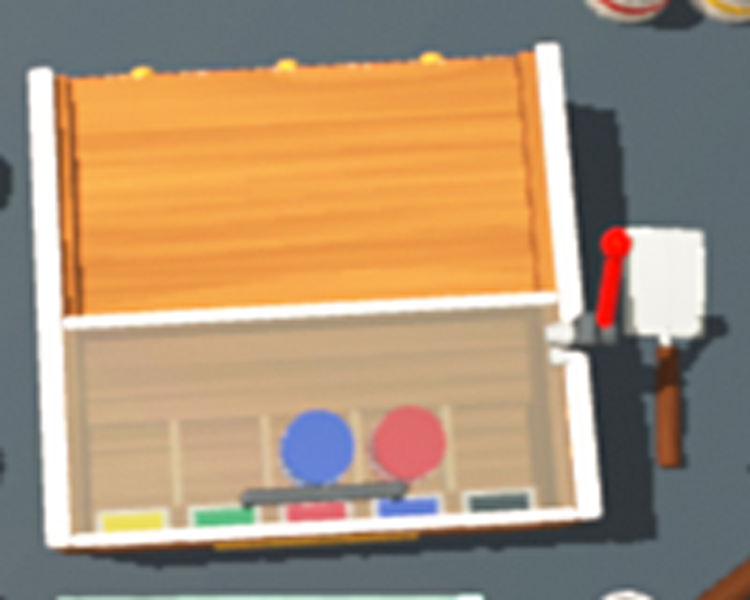

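View pics/sc.png

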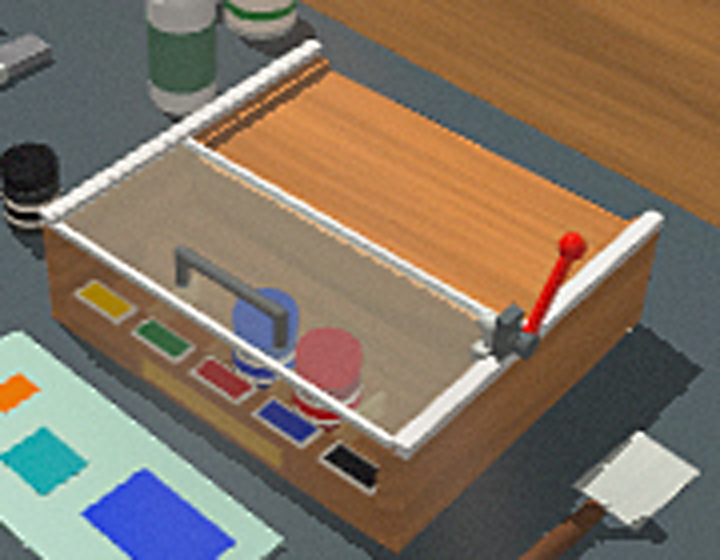

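The closed cover's handle is at about (325,494) in the crop. The lever's red ball is at (615,243) in the top crop and (571,245) in the side crop. Next I fit the case pose from the cheek-top corners and triangulate the rest.

```bash
cat > h.py <<'E'
import numpy as np, cv2
from scipy.optimize import least_squares
from cell import *
C={n:get_calibration(n) for n in('side','top')}
def proj(n,X):
    c=C[n];p=np.asarray(X)@np.array(c['R']).T+c['t'];return np.stack([c['fx']*p[...,0]/p[...,2]+c['cx'],c['fy']*p[...,1]/p[...,2]+c['cy']],-1)
def ray(n,uv,z):
    c=C[n];R=np.array(c['R']);o=-R.T@c['t'];d=R.T@[(uv[0]-c['cx'])/c['fx'],(uv[1]-c['cy'])/c['fy'],1];return o+d*(z-o[2])/d[2]
def tri(a,b):
    return least_squares(lambda X:np.r_[proj('top',X)-a,proj('side',X)-b],[.55,0,.1])
def w(p,P):  # case->world
    c,s=np.cos(p[2]),np.sin(p[2]);P=np.atleast_2d(np.array(P,float));return np.c_[p[0]+c*P[:,0]-s*P[:,1],p[1]+s*P[:,0]+c*P[:,1],P[:,2]]
E
python3 - <<'E'
from h import *
T=lambda x,y:(220+(x-1.4)/3.75,110+(y-1.4)/3.75); S=lambda x,y:(220+(x-1.5)/4,160+(y-1.5)/4)
K=[[300,204,128],[300,-204,128],[-65,204,128],[-65,-204,128]];K=np.array(K)/1000
ut=np.array([T(28,69),T(560,44),T(48,547),T(602,517)]);us=np.array([S(316,39),S(662,215),S(42,214),S(402,453)])
r=least_squares(lambda p:np.r_[(proj('top',w(p,K))-ut).ravel(),(proj('side',w(p,K))-us).ravel()],[.55,0,0])
print(r.x.round(4),r.fun.round(1))
b=tri(T(615,243),S(571,245));print('ball',b.x.round(4),b.fun.round(1))
h1=tri(T(247,498),S(182,253));h2=tri(T(402,490),S(281,312));print('handle',h1.x.round(4),h2.x.round(4))
print('grip model',w(r.x,[[-.04,0,.153]]).round(4))
p=r.x;c,s=np.cos(p[2]),np.sin(p[2]);d=b.x-[p[0],p[1],0];print('ball in case',(c*d[0]+s*d[1]).round(4),(-s*d[0]+c*d[1]).round(4),d[2].round(4))
print('wells r b k',w(p,[[0,0,.02],[0,-.072,.02],[0,-.144,.02]]).round(4))
for n in('top','side'):
    f=cv2.imread(f'pics/{n}0.png');g=f.max(2)<45 
    m,l,st,ce=cv2.connectedComponentsWithStats(g.astype(np.uint8))
    for i in range(1,m):
        if st[i,4]>40 and st[i,4]<900: print(n,ce[i].round(1),st[i],ray(n,ce[i],.07).round(3))
E
```

```text
[ 0.4698 -0.0539  0.0472] [ 0.9  0.4 -0.6  0.6 -0.1 -0.4 -0.7  0.1 -0.9  0.2  0.6  0.9 -0.3 -0.5
  1.3 -0.6]
ball [ 0.6015 -0.2595  0.217 ] [-0.1  0.1  0.1 -0. ]
handle [4.278e-01 2.000e-04 1.524e-01] [ 0.4322 -0.1114  0.158 ]
grip model [[ 0.4298 -0.0557  0.153 ]]
ball in case 0.1219 -0.2116 0.217
wells r b k [[ 0.4698 -0.0539  0.02  ]
 [ 0.4732 -0.1258  0.02  ]
 [ 0.4766 -0.1977  0.02  ]]
top [194.1 229.9] [185 221  19  19 275] [0.472 0.264 0.07 ]
top [163.5 232.9] [158 227  12  13 113] [0.463 0.353 0.07 ]
top [444.1 245.2] [429 228  30  37 110] [ 0.425 -0.462  0.07 ]
top [470.  267.3] [465 263  10   9  69] [ 0.361 -0.533  0.07 ]
top [470.6 284.6] [466 281  10   9  70] [ 0.312 -0.531  0.07 ]
top [472.  302.5] [468 299   9   8  70] [ 0.262 -0.531  0.07 ]
top [ 28.5 323.9] [ 14 312  29  27 190] [0.209 0.72  0.07 ]
top [ 66. 338.] [ 53 330  25  16 240] [0.17  0.613 0.07 ]
side [211.1 196.7] [207 192   9  10  72] [0.445 0.329 0.07 ]
side [226.7 202.7] [220 196  14  15 172] [0.464 0.257 0.07 ]
side [307.9 276.1] [301 272  13  10  54] [ 0.414 -0.21   0.07 ]
side [379.4 327.7] [378 314   3  28  41] [ 0.416 -0.479  0.07 ]
side [374.1 352.4] [366 347  16  10  77] [ 0.343 -0.513  0.07 ]
side [387.5 368.7] [383 363  11  12  71] [ 0.329 -0.565  0.07 ]
```

```bash
cat >> h.py <<'E'
from scipy.spatial.transform import Rotation as Ro
P=np.array([.4698,-.0539,.0472]); GD=arm.grip_depth
def go(G,head=0,tilt=0,case=True,quiet=False):
    """grasp point target (case or world m), heading of tool y vs case x (deg), tilt about tool y (deg)"""
    o=get_obs(); R0=Ro.from_rotvec(o['orientation']); psi=P[2]+np.deg2rad(head)
    y=np.array([np.cos(psi),np.sin(psi),0]);z=np.array([0,0,-1.]);M=np.c_[np.cross(y,z),y,z]
    R1=Ro.from_matrix(M)*Ro.from_euler('y',tilt,degrees=True)
    G=w(P,G)[0] if case else np.array(G,float)
    T=G+R1.apply([0,0,GD])
    print('t',o['time'].__round__(2),'shift cm',(R0.inv().apply(T-o['position'])*100).round(2),'turn',(R0.inv()*R1).as_rotvec().round(3),'gap',round(o['finger_gap'],3),'F',np.round(o['wrist_force'],1))
def here():
    o=get_obs();g=o['position']-Ro.from_rotvec(o['orientation']).apply([0,0,GD]);c,s=np.cos(P[2]),np.sin(P[2]);d=g-[P[0],P[1],0]
    print('grasp case',np.round([c*d[0]+s*d[1],-s*d[0]+c*d[1],d[2]],4),'gap',round(o['finger_gap'],3),'gf',o['gripper_force'],'joints',o['joints'].round(2))
E
python3 -c "
from h import *
go([.122,-.2115,.30],90)
go([.122,-.2115,.214],90)"
```

```text
t 0.1 shift cm [-65.38 -64.19  -5.86] turn [-0.002 -0.    -0.39 ] gap 0.997 F [-0.2 -0.5 -0.3]
t 0.1 shift cm [-65.38 -64.18   2.74] turn [-0.002 -0.    -0.39 ] gap 0.997 F [-0.2 -0.5 -0.3]
```

>>> jog_arm --commands '[[[0,0,-6],[0,0,0],0.2],[[0,0,-6],[0,0,0],0.2],[[-65.4,-64.2,-5.9],[0,0,-0.39],0.2],[[-65.4,-64.2,-5.9],[0,0,-0.39],0.2],[[-65.4,-64.2,-5.9],[0,0,-0.39],0.2],[[-65.4,-64.2,-5.9],[0,0,-0.39],0.2],[[-65.4,-64.2,-5.9],[0,0,-0.39],0.2],[[-65.4,-64.2,-5.9],[0,0,-0.39],0.2]]' --squeeze 20

```text
time: 0.77
position: [0.3102, 0.3403, 0.2819]
orientation: [0.075, -3.14, 0.001]
wrist_force: [0.8, -0.5, -0.1]
finger_gap: 0.601
gripper_force: 0.0
```

```bash
python3 -c "
from h import *
here()
go([.122,-.2115,.30],90)
import cv2
f=grab_frame('top');cv2.imwrite('pics/t1.png',f[:,:,::-1])"
```

```text
grasp case [-0.1408  0.4013  0.3006] gap 0.601 gf 0.0 joints [ 0.76 -0.26  1.46 -0.    1.95 -0.86]
t 0.77 shift cm [-26.23 -61.3    0.08] turn [-0.    -0.     0.001] gap 0.601 F [ 0.8 -0.5 -0.1]
```

>>> jog_arm --commands '[[[-26.2,-61.3,0],[0,0,0],0.2],[[-26.2,-61.3,0],[0,0,0],0.2],[[-26.2,-61.3,0],[0,0,0],0.2],[[-26.2,-61.3,0],[0,0,0],0.2],[[-26.2,-61.3,0],[0,0,0],0.2],[[-26.2,-61.3,0],[0,0,0],0.2],[[-26.2,-61.3,0],[0,0,0],0.2],[[-26.2,-61.3,0],[0,0,0],0.2]]'

```text
time: 1.48
position: [0.4556, 0.0401, 0.2822]
orientation: [0.074, -3.141, -0.0]
wrist_force: [0.6, 1.1, -0.1]
finger_gap: 0.598
gripper_force: 0.0
```

>>> jog_arm --commands '[[[-13,-30,0],[0,0,0],0.2],[[-13,-30,0],[0,0,0],0.2],[[-13,-30,0],[0,0,0],0.2],[[-13,-30,0],[0,0,0],0.2],[[-13,-30,0],[0,0,0],0.2],[[-13,-30,0],[0,0,0],0.2],[[-13,-30,0],[0,0,0],0.2],[[-13,-30,0],[0,0,0],0.2]]'

```text
time: 2.15
position: [0.5998, -0.254, 0.2811]
orientation: [0.072, -3.139, -0.001]
wrist_force: [0.9, -1.2, 0.2]
finger_gap: 0.599
gripper_force: 0.0
```

```bash
python3 -c "
from h import *
here()
go([.122,-.2115,.30],90)
go([.122,-.2115,.214],90)"
```

```text
grasp case [ 0.1205 -0.2061  0.2998] gap 0.599 gf 0.0 joints [-0.45  0.26  0.94 -0.    1.94 -2.07]
t 2.15 shift cm [-0.16 -0.54 -0.02] turn [ 0.    -0.001 -0.001] gap 0.599 F [ 0.9 -1.2  0.2]
t 2.15 shift cm [-0.17 -0.55  8.58] turn [ 0.    -0.001 -0.001] gap 0.599 F [ 0.9 -1.2  0.2]
```

>>> jog_arm --commands '[[[-0.2,-0.5,0],[0,0,0],0.2],[[-0.2,-0.5,3],[0,0,0],0.2],[[-0.2,-0.5,6],[0,0,0],0.2],[[-0.2,-0.5,8.6],[0,0,0],0.2],[[-0.2,-0.5,8.6],[0,0,0],0.2],[[-0.2,-0.5,8.6],[0,0,0],0.2]]'

```text
time: 2.65
position: [0.6006, -0.2555, 0.1945]
orientation: [0.074, -3.137, -0.003]
wrist_force: [0.2, 0.4, 0.1]
finger_gap: 0.597
gripper_force: 0.0
```

```bash
python3 -c "
from h import *
here()
f=np.hstack([cv2.resize(grab_frame(n)[a:a+100,b:b+100],None,fx=4,fy=4,interpolation=2) for n,a,b in(('top',130,330),('side',180,310))]);cv2.imwrite('pics/b1.png',f[:,:,::-1])"
```

```text
grasp case [ 0.1213 -0.2076  0.2132] gap 0.597 gf 0.0 joints [-0.45  0.24  1.12  0.    1.79 -2.07]
```

View pics/b1.png

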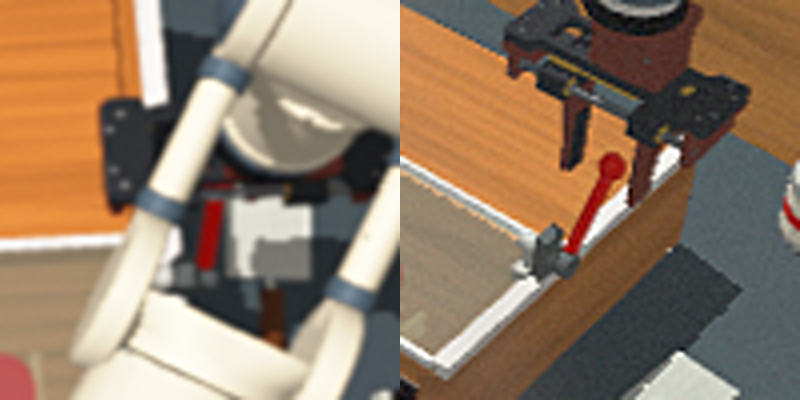

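The red ball (612,165) sits between the finger tips at (570,165) and (640,200). I'll centre on it and close.

>>> jog_arm --commands '[[[0,-0.3,0],[0,0,0],-0.8],[[0,-0.3,0],[0,0,0],-0.8],[[0,-0.3,0],[0,0,0],-0.8],[[0,-0.3,0],[0,0,0],-0.8],[[0,-0.3,0],[0,0,0],-0.8],[[0,-0.3,0],[0,0,0],-0.8]]'

```text
time: 3.25
position: [0.602, -0.261, 0.1971]
orientation: [-0.072, 3.139, -0.005]
wrist_force: [0.5, -5.5, 1.1]
finger_gap: 0.237
gripper_force: 20.0
```

```bash
python3 -c "
from h import *
here()
o=get_obs();print(o['wrist_force'])
a0=np.deg2rad(40)
for k in range(1,8):
    a=a0-1.4*k/7; print(k,(100*.085*(np.sin(a0)-np.sin(a))).round(2),(100*.085*(np.cos(a0)-np.cos(a))).round(2))"
```

```text
grasp case [ 0.1223 -0.213   0.2158] gap 0.237 gf 20.0008624792099 joints [-0.46  0.24  1.11 -0.    1.79 -2.08]
[ 0.52967744 -5.46930842  1.1339967 ]
1 1.4 -0.96
2 2.97 -1.61
3 4.63 -1.95
4 6.33 -1.94
5 7.99 -1.6
6 9.55 -0.94
7 10.95 0.02
```

>>> jog_arm --commands '[[[1.4,0,-0.95],[0,0,0],-0.8],[[3,0,-1.6],[0,0,0],-0.8],[[4.6,0,-1.95],[0,0,0],-0.8],[[6.3,0,-1.95],[0,0,0],-0.8],[[8,0,-1.6],[0,0,0],-0.8],[[9.6,0,-0.9],[0,0,0],-0.8],[[11.2,0,0.2],[0,0,0],-0.8],[[11.2,0,0.2],[0,0,0],-0.8]]'

```text
time: 3.92
position: [0.4867, -0.2664, 0.195]
orientation: [0.069, -3.139, 0.006]
wrist_force: [-6.3, -5.0, 2.9]
finger_gap: 0.115
gripper_force: 6.6
```

```bash
python3 -c "
from h import *
here()
o=get_obs();print(o['wrist_force'])"
```

```text
grasp case [ 0.0069 -0.213   0.2137] gap 0.115 gf 6.579177570529282 joints [-0.56 -0.03  1.41 -0.    1.77 -2.18]
[-6.32895828 -4.96672698  2.88715605]
```

>>> jog_arm --commands '[[[0,0,0],[0,0,0],0.2],[[0,0,0],[0,0,0],0.2],[[0,0,0],[0,0,0],0.2],[[0,0,-8],[0,0,0],0.2],[[0,0,-8],[0,0,0],0.2],[[0,0,-8],[0,0,0],0.2]]'

```text
time: 4.42
position: [0.4914, -0.2651, 0.2828]
orientation: [-0.075, 3.131, -0.01]
wrist_force: [0.2, -0.1, 2.3]
finger_gap: 0.532
gripper_force: 0.0
```

```bash
python3 -c "
from h import *
here()
F={n:grab_frame(n) for n in('top','side')}
for n,f in F.items():
    cv2.imwrite(f'pics/{n}2.png',f[:,:,::-1]); h=cv2.cvtColor(f,cv2.COLOR_RGB2HSV); m=((h[...,0]<4)|(h[...,0]>176))&(h[...,1]>200)&(h[...,2]>120)
    k,l,st,ce=cv2.connectedComponentsWithStats(m.astype(np.uint8))
    for i in range(1,k):
        if st[i,4]>15: print(n,ce[i],st[i])
f=np.hstack([cv2.resize(F[n][a:a+100,b:b+100],None,fx=4,fy=4,interpolation=2) for n,a,b in(('top',150,330),('side',200,290))]);cv2.imwrite('pics/b2.png',f[:,:,::-1])"
```

```text
grasp case [ 0.0114 -0.2118  0.3015] gap 0.532 gf 0.0 joints [-0.56 -0.01  1.23  0.    1.91 -2.17]
side [415.48837209 237.62790698] [406 231  22  10  43]
side [346.22 238.1 ] [342 233  10  13  50]
```

View pics/b2.png

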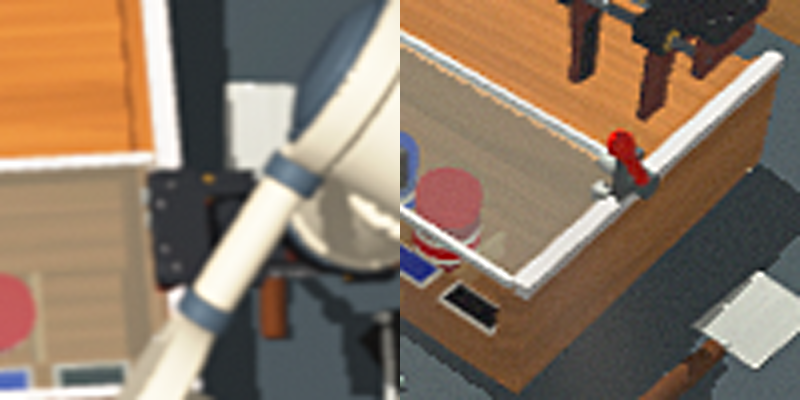

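The lever now leans towards the robot, with the ball at about side (345,235). I'll check its angle.

```bash
python3 -c "
from h import *
for a in(0,.8,1,1.1,1.2,1.3,1.4):
    b=np.deg2rad(40)-a; print(a,proj('side',w(P,[[.067+.085*np.sin(b),-.2116,.148+.085*np.cos(b)]])).round(1))
go([-.04,0,.25],0);go([-.04,0,.153],0)"
```

```text
0 [[362.3 221.8]]
0.8 [[351.3 227.2]]
1 [[347.9 230.9]]
1.1 [[346.3 232.9]]
1.2 [[344.6 235.1]]
1.3 [[343.  237.5]]
1.4 [[341.5 239.9]]
t 4.52 shift cm [ 5.12 21.18  4.48] turn [1.000e-03 5.000e-03 1.571e+00] gap 0.583 F [-0.3  0.3 -0.4]
t 4.52 shift cm [ 5.16 21.21 14.18] turn [1.000e-03 5.000e-03 1.571e+00] gap 0.583 F [-0.3  0.3 -0.4]
```

>>> jog_arm --commands '[[[-4.5,0,0],[0,0.005,0],-1],[[-4.5,0,0],[0,0.005,0],-1],[[-4.5,0,0],[0,0.005,0],-1],[[-4.5,0,4],[0,0.005,0],-1],[[-4.5,0,7.9],[0,0.005,0],-1],[[-4.5,0,7.9],[0,0.005,0],-1],[[-4.5,0,7.9],[0,0.005,0],-1]]'

```text
time: 5.1
position: [0.5321, -0.2645, 0.1895]
orientation: [0.07, -3.127, 0.002]
wrist_force: [5.8, -7.4, -25.3]
finger_gap: 0.126
gripper_force: 20.0
```

>>> jog_arm --commands '[[[1,0,0.2],[0,0,0],-1],[[1.8,0,0.6],[0,0,0],-1],[[2.4,0,0.9],[0,0,0],-1],[[2.6,0,0.9],[0,0,0],-1],[[2.6,0,0.9],[0,0,0],-1]]'

```text
time: 5.52
position: [0.5139, -0.2654, 0.1864]
orientation: [-0.076, 3.132, -0.007]
wrist_force: [27.5, -9.4, -15.0]
finger_gap: 0.13
gripper_force: 21.1
```

```bash
python3 -c "
from h import *
here()
o=get_obs();print(o['wrist_force'])"
```

```text
grasp case [ 0.0339 -0.2132  0.2051] gap 0.13 gf 21.114797685295343 joints [-0.54  0.02  1.37  0.    1.74 -2.16]
[ 27.4526842   -9.43886338 -14.96142359]
```

>>> jog_arm --commands '[[[0,0,0],[0,0,0],0.2],[[0,0,0],[0,0,0],0.2],[[0,0,0],[0,0,0],0.2],[[0,0,0],[0,0,0],0.2],[[0,0,-8],[0,0,0],0.2],[[0,0,-10],[0,0,0],0.2],[[0,0,-10],[0,0,0],0.2],[[0,0,-10],[0,0,0],0.2]]'

```text
time: 6.18
position: [0.5097, -0.2642, 0.2939]
orientation: [-0.074, 3.137, -0.009]
wrist_force: [-0.2, 0.1, -0.0]
finger_gap: 0.597
gripper_force: 0.0
```

```bash
python3 -c "
from h import *
here()
F={n:grab_frame(n) for n in('top','side')}
f=F['side'];h=cv2.cvtColor(f,cv2.COLOR_RGB2HSV); m=((h[...,0]<4)|(h[...,0]>176))&(h[...,1]>180)&(h[...,2]>100)
k,l,st,ce=cv2.connectedComponentsWithStats(m.astype(np.uint8))
for i in range(1,k):
    if st[i,4]>15: print(ce[i],st[i])
f=np.hstack([cv2.resize(F[n][a:a+100,b:b+100],None,fx=4,fy=4,interpolation=2) for n,a,b in(('top',150,330),('side',200,290))]);cv2.imwrite('pics/b3.png',f[:,:,::-1])
go([-.04,0,.27],0)
"
```

```text
grasp case [ 0.0298 -0.2119  0.3126] gap 0.597 gf 0.0 joints [-0.54  0.04  1.15 -0.    1.94 -2.15]
[415.93333333 237.64444444] [406 231  22  10  45]
[344.66666667 240.98245614] [339 236  13  11  57]
[298.35294118 262.64705882] [294 260  10   5  17]
t 6.28 shift cm [ 6.93 21.16  3.65] turn [-0.004 -0.002  1.571] gap 0.601 F [ 0.7  0.1 -1.1]
```

View pics/b3.png

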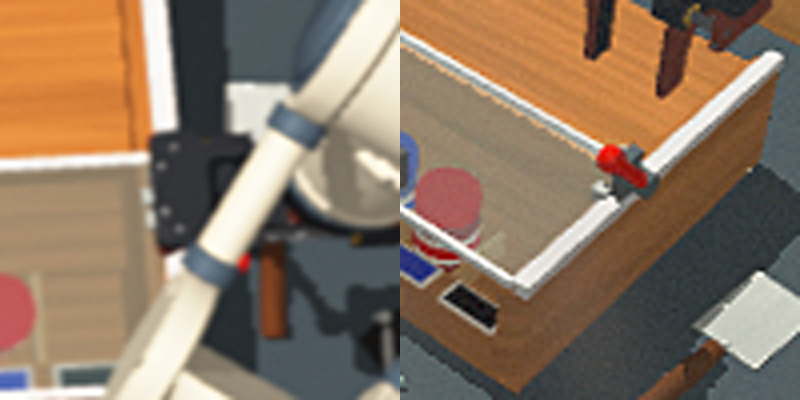

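The ball is at side (342,239), so the lever is fully free (about 1.4). Now the cover handle.

>>> jog_arm --commands '[[[6.9,21.2,3.6],[0,0,1.57],0.2],[[6.9,21.2,3.6],[0,0,1.57],0.2],[[6.9,21.2,3.6],[0,0,1.57],0.2],[[6.9,21.2,3.6],[0,0,1.57],0.2],[[6.9,21.2,3.6],[0,0,1.57],0.2],[[6.9,21.2,3.6],[0,0,1.57],0.2],[[6.9,21.2,3.6],[0,0,1.57],0.2],[[6.9,21.2,3.6],[0,0,1.57],0.2]]'

```text
time: 6.95
position: [0.4288, -0.0537, 0.2488]
orientation: [-1.422, -2.793, 0.005]
wrist_force: [-0.7, 0.3, 0.2]
finger_gap: 0.602
gripper_force: 0.0
```

```bash
python3 -c "
from h import *
here()
go([-.04,0,.27],0)"
```

```text
grasp case [-0.0408  0.0021  0.2675] gap 0.602 gf 0.0 joints [-0.2  -0.34  1.58 -0.    1.91 -0.83]
t 6.95 shift cm [-0.22 -0.04 -0.25] turn [-0.007 -0.003  0.582] gap 0.602 F [-0.7  0.3  0.2]
```

>>> jog_arm --commands '[[[-0.2,0,0],[-0.005,0,0.58],0.2],[[-0.2,0,0],[-0.005,0,0.58],0.2],[[-0.2,0,0],[-0.005,0,0.58],0.2],[[-0.2,0,0],[-0.005,0,0.58],0.2],[[-0.2,0,0],[-0.005,0,0.58],0.2],[[-0.2,0,0],[-0.005,0,0.58],0.2]]'

```text
time: 7.45
position: [0.4305, -0.0567, 0.2488]
orientation: [-2.163, -2.273, 0.002]
wrist_force: [-0.3, -0.6, -0.8]
finger_gap: 0.598
gripper_force: 0.0
```

```bash
python3 -c "
from h import *
here()
go([-.04,0,.153],0)"
```

```text
grasp case [-0.0393 -0.001   0.2675] gap 0.598 gf 0.0 joints [-0.21 -0.34  1.58  0.    1.91 -0.26]
t 7.45 shift cm [ 0.07 -0.02 11.45] turn [-0.004 -0.002  0.002] gap 0.598 F [-0.3 -0.6 -0.8]
```

>>> jog_arm --commands '[[[0,0,4],[0,0,0],0.2],[[0,0,8],[0,0,0],0.2],[[0,0,11.2],[0,0,0],0.2],[[0,0,11.3],[0,0,0],0.2],[[0,0,11.3],[0,0,0],-1],[[0,0,11.3],[0,0,0],-1],[[0,0,11.3],[0,0,0],-1],[[0,0,11.3],[0,0,0],-1]]' --squeeze 25

```text
time: 8.12
position: [0.4325, -0.0569, 0.1406]
orientation: [2.16, 2.278, 0.005]
wrist_force: [0.2, 0.3, 0.3]
finger_gap: 0.334
gripper_force: 0.0
```

>>> jog_arm --commands '[[[0,0,0],[0,0,0],-1],[[0,2,0],[0,0,0],-1],[[0,5,0],[0,0,0],-1],[[0,9,0],[0,0,0],-1],[[0,13,0],[0,0,0],-1],[[0,16,0],[0,0,0],-1],[[0,18,0],[0,0,0],-1],[[0,18,0],[0,0,0],-1]]'

```text
time: 8.78
position: [0.6104, -0.0478, 0.1387]
orientation: [-2.159, -2.274, 0.009]
wrist_force: [-8.6, -2.1, 3.5]
finger_gap: 0.128
gripper_force: 25.0
```

```bash
python3 -c "
from h import *
here();print(get_obs()['wrist_force'])"
```

```text
grasp case [ 0.1409 -0.0006  0.1574] gap 0.128 gf 25.003162622451782 joints [-0.13  0.13  1.34 -0.    1.68 -0.19]
[-8.63336943 -2.08456296  3.50110044]
```

>>> jog_arm --commands '[[[0,0.4,0],[0,0,0],-1],[[0,0.4,0],[0,0,0],-1],[[0,0.4,0],[0,0,0],-1]]'

```text
time: 9.03
position: [0.6105, -0.0478, 0.1387]
orientation: [-2.157, -2.272, 0.013]
wrist_force: [-21.8, -2.3, 8.1]
finger_gap: 0.123
gripper_force: 25.0
```

>>> jog_arm --commands '[[[0,0,0],[0,0,0],0],[[0,0,0],[0,0,0],0],[[0,0,0],[0,0,0],0],[[0,0,0],[0,0,0],0],[[0,0,-8],[0,0,0],0.2],[[0,0,-14],[0,0,0],0.8],[[0,0,-14],[0,0,0],0.8],[[0,0,-14],[0,0,0],0.8]]'

```text
time: 9.7
position: [0.6162, -0.0471, 0.2857]
orientation: [2.157, 2.274, 0.011]
wrist_force: [-0.1, -0.1, 1.3]
finger_gap: 0.699
gripper_force: 0.0
```

```bash
python3 -c "
from h import *
here();go([0,-.072,.28],0)
F={n:grab_frame(n) for n in('top','side')}
for n,f in F.items():cv2.imwrite(f'pics/{n}3.png',f[:,:,::-1])
f=np.hstack([cv2.resize(F[n][a:a+180,b:b+240],None,fx=1.6,fy=1.6,interpolation=2) for n,a,b in(('top',120,180),('side',150,190))]);cv2.imwrite('pics/b4.png',f[:,:,::-1])
"
```

```text
grasp case [ 1.464e-01 -1.000e-04  3.044e-01] gap 0.699 gf 0.0 joints [-0.13  0.16  1.05  0.    1.93 -0.18]
t 9.7 shift cm [ -7.1  -14.72   2.3 ] turn [0.01  0.    0.006] gap 0.699 F [-0.1 -0.1  1.3]
```

View pics/b4.png

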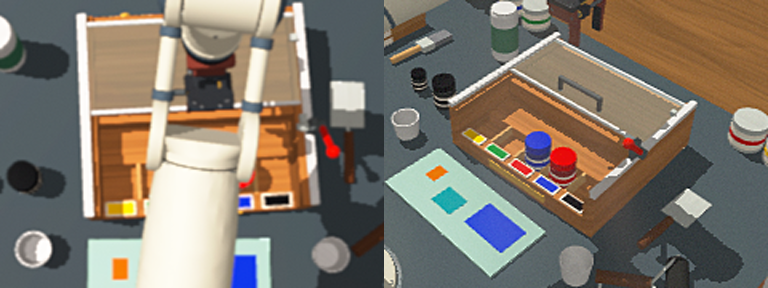

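The cover is fully open. Next I locate the cap centres in the wells from the first top picture.

Run:
```python
from h import *
def tocase(X):
    c,s=np.cos(P[2]),np.sin(P[2]);d=X[:2]-P[:2];return np.round([c*d[0]+s*d[1],-s*d[0]+c*d[1]],4)
f=cv2.imread('pics/top0.png');h=cv2.cvtColor(f,cv2.COLOR_BGR2HSV);H=h[...,0].astype(int);S=h[...,1]
for nm,m in(('blue',(abs(H-115)<12)&(S>90)),('red',((H<8)|(H>172))&(S>90))):
    m[:215]=0;m[241:]=0;m[:,:285]=0;m[:,345:]=0
    k,l,st,ce=cv2.connectedComponentsWithStats(m.astype(np.uint8));i=1+st[1:,4].argmax()
    pts=np.argwhere(l==i)[:,::-1].astype(np.float32);(c,r)=cv2.minEnclosingCircle(pts)
    print(nm,st[i],c,r,tocase(ray('top',c,.095)),tocase(ray('top',ce[i],.095)))
    if 1:
        print('expect',proj('top',w(P,[[0,0 if nm=='blue' else -.072,.095]])))
```

```text
blue [295 220  19  19 277] (304.0, 229.0) 9.486932754516602 [ 0.0008 -0.0004] [ 0.001  -0.0011]
expect [[303.89080811 229.2961248 ]]
red [319 218  20  20 307] (328.77978515625, 227.50518798828125) 9.893465042114258 [ 0.0016 -0.0715] [ 0.0014 -0.0715]
expect [[328.98265078 228.0401937 ]]
```

>>> jog_arm --commands '[[[-7.1,-14.7,2.3],[0.01,0,0],1],[[-7.1,-14.7,2.3],[0.01,0,0],1],[[-7.1,-14.7,2.3],[0.01,0,0],1],[[-7.1,-14.7,2.3],[0.01,0,0],1],[[-7.1,-14.7,2.3],[0.01,0,0],1],[[-7.1,-14.7,2.3],[0.01,0,0],1],[[-7.1,-14.7,2.3],[0.01,0,0],1]]'

```text
time: 10.38
position: [0.4723, -0.1256, 0.254]
orientation: [-2.157, -2.272, 0.01]
wrist_force: [0.4, 0.0, 0.8]
finger_gap: 1.004
gripper_force: 0.0
```

```bash
python3 -c "
from h import *
here();go([0,-.072,.077],0)"
```

```text
grasp case [-0.0007 -0.0718  0.2727] gap 1.004 gf 0.0 joints [-0.33 -0.19  1.45 -0.    1.89 -0.38]
t 10.38 shift cm [-0.06  0.29 19.57] turn [-0.01  -0.002  0.005] gap 1.004 F [0.4 0.  0.8]
```

>>> jog_arm --commands '[[[0,0.2,4],[-0.01,0,0],1],[[0,0.2,8],[-0.01,0,0],1],[[0,0.2,12],[-0.01,0,0],1],[[0,0.2,15],[-0.01,0,0],1],[[0,0.2,17.5],[-0.01,0,0],1],[[0,0.2,19.5],[-0.01,0,0],1],[[0,0.2,19.5],[-0.01,0,0],1],[[0,0.2,19.5],[-0.01,0,0],1]]' --squeeze 25

```text
time: 11.05
position: [0.4722, -0.1246, 0.0587]
orientation: [-2.158, -2.278, 0.0]
wrist_force: [0.5, 0.8, 0.4]
finger_gap: 1.002
gripper_force: 0.0
```

>>> jog_arm --commands '[[[0,0,0],[0,0,0],-1],[[0,0,0],[0,0,0],-1],[[0,0,0],[0,0,0],-1],[[0,0,0],[0,0,0],-1],[[0,0,0],[0,0,0],-1]]'

```text
time: 11.47
position: [0.473, -0.1257, 0.061]
orientation: [2.161, 2.278, 0.004]
wrist_force: [2.6, -0.1, 2.4]
finger_gap: 0.662
gripper_force: 1.4
```

```bash
python3 -c "
from h import *
here();print(get_obs()['wrist_force'])"
```

```text
grasp case [-0.0002 -0.0719  0.0797] gap 0.662 gf 1.374002918601036 joints [-0.33 -0.18  1.78  0.    1.54 -0.38]
[ 2.61682776 -0.10687851  2.43900429]
```

>>> jog_arm --commands '[[[0,0,0],[0,0,0],-1],[[0,0,0],[0,0,0],-1],[[0,0,-2],[0,0,0],-1],[[0,0,-5],[0,0,0],-1],[[0,0,-9],[0,0,0],-1],[[0,0,-12],[0,0,0],-1],[[0,0,-12],[0,0,0],-1]]'

```text
time: 12.05
position: [0.4737, -0.1264, 0.1866]
orientation: [2.158, 2.274, 0.007]
wrist_force: [0.4, 0.3, -0.6]
finger_gap: 0.638
gripper_force: 25.0
```

```bash
python3 -c "
from h import *
here();go([0,.072,.20],0)"
```

```text
grasp case [ 0.0004 -0.0726  0.2053] gap 0.638 gf 24.999113157391548 joints [-0.33 -0.22  1.59  0.    1.76 -0.38]
t 12.05 shift cm [14.47  0.02  0.5 ] turn [0.008 0.002 0.005] gap 0.638 F [ 0.4  0.3 -0.6]
```

>>> jog_arm --commands '[[[4,0,0],[0,0,0],-1],[[8,0,0],[0,0,0],-1],[[12,0,0],[0,0,0],-1],[[14.4,0,0],[0,0,0],-1],[[14.4,0,0],[0,0,0],-1],[[14.4,0,0],[0,0,0],-1]]'

```text
time: 12.55
position: [0.4636, 0.019, 0.1783]
orientation: [-2.157, -2.28, 0.002]
wrist_force: [-0.1, -0.6, -2.9]
finger_gap: 0.637
gripper_force: 25.0
```

```bash
python3 -c "
from h import *
here();go([0,.072,.079],0)"
```

```text
grasp case [-0.0027  0.0731  0.197 ] gap 0.637 gf 24.999016374349594 joints [-0.03 -0.28  1.66  0.    1.77 -0.09]
t 12.55 shift cm [-0.13  0.31 11.8 ] turn [-0.003 -0.001  0.008] gap 0.637 F [-0.1 -0.6 -2.9]
```

>>> jog_arm --commands '[[[-0.1,0.2,3],[0,0,0],-1],[[-0.1,0.2,6],[0,0,0],-1],[[-0.1,0.2,9],[0,0,0],-1],[[-0.1,0.2,10.5],[0,0,0],-1],[[-0.1,0.2,11.3],[0,0,0],-1],[[-0.1,0.2,11.7],[0,0,0],-1],[[-0.1,0.2,11.7],[0,0,0],-1]]'

```text
time: 13.13
position: [0.4662, 0.0166, 0.0626]
orientation: [-2.162, -2.276, 0.0]
wrist_force: [0.4, -0.5, -2.0]
finger_gap: 0.633
gripper_force: 25.0
```

```bash
python3 -c "
from h import *
here();print(get_obs()['wrist_force'])"
```

```text
grasp case [-0.0002  0.0705  0.0813] gap 0.633 gf 24.99909482896328 joints [-0.04 -0.25  1.83  0.    1.56 -0.09]
[ 0.43361726 -0.48325022 -2.0138233 ]
```

>>> jog_arm --commands '[[[0,0,0.1],[0,0,0],-1],[[0,0,0.2],[0,0,0],-1],[[0,0,0.3],[0,0,0],-1],[[0,0,0.3],[0,0,0],-1]]'

```text
time: 13.47
position: [0.4673, 0.0173, 0.061]
orientation: [2.162, 2.279, 0.003]
wrist_force: [0.8, -0.1, -0.9]
finger_gap: 0.629
gripper_force: 25.0
```

>>> jog_arm --commands '[[[0,0,0.1],[0,0,0],1],[[0,0,0.1],[0,0,0],1],[[0,0,0.1],[0,0,0],1],[[0,0,0.1],[0,0,0],1],[[0,0,-4],[0,0,0],1],[[0,0,-8],[0,0,0],1],[[0,0,-8],[0,0,0],1],[[0,0,-8],[0,0,0],1]]'

```text
time: 14.13
position: [0.4682, 0.0173, 0.1433]
orientation: [2.16, 2.277, 0.008]
wrist_force: [1.3, 0.2, -1.5]
finger_gap: 1.007
gripper_force: 0.0
```

>>> jog_arm --commands '[[[-4,0,0],[0,0,0],1],[[-7.2,0,0],[0,0,0],1],[[-7.2,0,0],[0,0,0],1],[[-7.2,0,0],[0,0,0],1]]'

```text
time: 14.47
position: [0.4697, -0.0555, 0.1383]
orientation: [-2.163, -2.273, 0.001]
wrist_force: [-0.3, -1.1, 0.1]
finger_gap: 0.996
gripper_force: 0.0
```

```bash
python3 -c "
from h import *
here();go([0,0,.077],0)"
```

```text
grasp case [-1.00e-04 -1.60e-03  1.57e-01] gap 0.996 gf 0.0 joints [-0.19 -0.25  1.71  0.    1.69 -0.24]
t 14.47 shift cm [0.14 0.04 8.  ] turn [-0.003 -0.002  0.002] gap 0.996 F [-0.3 -1.1  0.1]
```

Descend on the blue jar, grip it and lift.

>>> jog_arm --commands '[[[0.1,0,4],[0,0,0],1],[[0.1,0,7],[0,0,0],1],[[0.1,0,8],[0,0,0],1],[[0.1,0,8],[0,0,0],1],[[0.1,0,8],[0,0,0],-1],[[0.1,0,8],[0,0,0],-1],[[0.1,0,8],[0,0,0],-1],[[0.1,0,8],[0,0,0],-1]]'

```text
time: 15.13
position: [0.4713, -0.0536, 0.0618]
orientation: [2.161, 2.278, 0.004]
wrist_force: [0.8, -1.1, 0.1]
finger_gap: 0.733
gripper_force: 0.0
```

>>> jog_arm --commands '[[[0,0,0],[0,0,0],-1],[[0,0,0],[0,0,0],-1],[[0,0,0],[0,0,0],-1],[[0,0,-3],[0,0,0],-1],[[0,0,-7],[0,0,0],-1],[[0,0,-10],[0,0,0],-1],[[0,0,-10],[0,0,0],-1],[[0,0,-10],[0,0,0],-1]]'

```text
time: 15.8
position: [0.471, -0.0538, 0.1614]
orientation: [2.162, 2.278, 0.004]
wrist_force: [0.0, 0.7, -1.6]
finger_gap: 0.634
gripper_force: 25.0
```

>>> jog_arm --commands '[[[-4,0,0],[0,0,0],-1],[[-7.2,0,0],[0,0,0],-1],[[-7.2,0,0],[0,0,0],-1],[[-7.2,0,0],[0,0,0],-1],[[-7.2,0,0],[0,0,0],-1]]'

```text
time: 16.22
position: [0.4731, -0.1251, 0.1576]
orientation: [-2.16, -2.275, 0.001]
wrist_force: [0.1, -0.1, -2.0]
finger_gap: 0.632
gripper_force: 25.0
```

```bash
python3 -c "
from h import *
here();go([0,-.072,.079],0)"
```

```text
grasp case [ 0.     -0.0713  0.1763] gap 0.632 gf 24.99978795647621 joints [-0.33 -0.21  1.63  0.    1.72 -0.38]
t 16.22 shift cm [-0.11  0.04  9.73] turn [-0.004 -0.003  0.005] gap 0.632 F [ 0.1 -0.1 -2. ]
```

>>> jog_arm --commands '[[[0,0,4],[0,0,0],-1],[[0,0,7],[0,0,0],-1],[[0,0,8.5],[0,0,0],-1],[[0,0,9.4],[0,0,0],-1],[[0,0,9.8],[0,0,0],-1],[[0,0,9.95],[0,0,0],-1],[[0,0,10],[0,0,0],-1],[[0,0,10],[0,0,0],-1]]'

```text
time: 16.88
position: [0.4741, -0.1247, 0.0609]
orientation: [-2.161, -2.279, -0.002]
wrist_force: [-3.8, 1.6, 2.8]
finger_gap: 0.639
gripper_force: 25.0
```

>>> jog_arm --commands '[[[0,0,0],[0,0,0],1],[[0,0,0],[0,0,0],1],[[0,0,0],[0,0,0],1],[[0,0,0],[0,0,0],1],[[0,0,-4],[0,0,0],1],[[0,0,-8],[0,0,0],1],[[0,0,-8],[0,0,0],1],[[0,0,-8],[0,0,0],1]]'

```text
time: 17.55
position: [0.4757, -0.1261, 0.143]
orientation: [2.159, 2.275, 0.006]
wrist_force: [0.1, 0.1, 0.1]
finger_gap: 1.0
gripper_force: 0.0
```

>>> jog_arm --commands '[[[4,0,0],[0,0,0],1],[[8,0,0],[0,0,0],1],[[12,0,0],[0,0,0],1],[[14.4,0,0],[0,0,0],1],[[14.4,0,0],[0,0,0],1],[[14.4,0,0],[0,0,0],1]]'

```text
time: 18.05
position: [0.4659, 0.0191, 0.1386]
orientation: [-2.158, -2.28, 0.001]
wrist_force: [-0.9, 0.5, 0.3]
finger_gap: 1.0
gripper_force: 0.0
```

```bash
python3 -c "
from h import *
here();go([0,.072,.077],0)"
```

```text
grasp case [-0.0004  0.0731  0.1573] gap 1.0 gf 0.0 joints [-0.03 -0.27  1.72  0.    1.7  -0.09]
t 18.05 shift cm [-0.12  0.06  8.03] turn [-0.002 -0.001  0.008] gap 1.0 F [-0.9  0.5  0.3]
```

>>> jog_arm --commands '[[[-0.1,0,4],[0,0,0],1],[[-0.1,0,7],[0,0,0],1],[[-0.1,0,8],[0,0,0],1],[[-0.1,0,8],[0,0,0],1],[[-0.1,0,8],[0,0,0],-1],[[-0.1,0,8],[0,0,0],-1],[[-0.1,0,8],[0,0,0],-1],[[-0.1,0,8],[0,0,0],-1]]'

```text
time: 18.72
position: [0.4676, 0.0172, 0.0619]
orientation: [2.162, 2.278, 0.004]
wrist_force: [-0.2, -0.4, 0.9]
finger_gap: 0.731
gripper_force: 0.0
```

>>> jog_arm --commands '[[[0,0,0],[0,0,0],-1],[[0,0,0],[0,0,0],-1],[[0,0,0],[0,0,0],-1],[[0,0,-3],[0,0,0],-1],[[0,0,-7],[0,0,0],-1],[[0,0,-10],[0,0,0],-1],[[0,0,-10],[0,0,0],-1],[[0,0,-10],[0,0,0],-1]]'

```text
time: 19.38
position: [0.4672, 0.0173, 0.1613]
orientation: [2.162, 2.278, 0.004]
wrist_force: [0.7, 0.2, -3.2]
finger_gap: 0.634
gripper_force: 25.0
```

>>> jog_arm --commands '[[[-4,0,0],[0,0,0],-1],[[-7.2,0,0],[0,0,0],-1],[[-7.2,0,0],[0,0,0],-1],[[-7.2,0,0],[0,0,0],-1],[[-7.2,0,0],[0,0,0],-1]]'

```text
time: 19.8
position: [0.4694, -0.0542, 0.1576]
orientation: [-2.16, -2.275, 0.001]
wrist_force: [0.7, -0.1, -2.0]
finger_gap: 0.636
gripper_force: 25.0
```

```bash
python3 -c "
from h import *
here();go([0,0,.079],0)"
```

```text
grasp case [-0.0004 -0.0004  0.1763] gap 0.636 gf 24.999552369117737 joints [-0.19 -0.25  1.67  0.    1.73 -0.24]
t 19.8 shift cm [0.   0.08 9.73] turn [-0.004 -0.003  0.005] gap 0.636 F [ 0.7 -0.1 -2. ]
```

>>> jog_arm --commands '[[[0,0,4],[0,0,0],-1],[[0,0,7],[0,0,0],-1],[[0,0,8.5],[0,0,0],-1],[[0,0,9.4],[0,0,0],-1],[[0,0,9.8],[0,0,0],-1],[[0,0,9.95],[0,0,0],-1],[[0,0,10],[0,0,0],-1],[[0,0,10],[0,0,0],-1]]'

```text
time: 20.47
position: [0.4703, -0.0537, 0.061]
orientation: [-2.16, -2.279, -0.002]
wrist_force: [-4.7, 1.0, 3.6]
finger_gap: 0.633
gripper_force: 25.0
```

>>> jog_arm --commands '[[[0,0,0],[0,0,0],1],[[0,0,0],[0,0,0],1],[[0,0,0],[0,0,0],1],[[0,0,0],[0,0,0],1],[[0,0,-4],[0,0,0],1],[[0,0,-8],[0,0,0],1],[[0,0,-12],[0,0,0],1],[[0,0,-15],[0,0,0],1]]'

```text
time: 21.13
position: [0.4708, -0.0548, 0.2135]
orientation: [2.161, 2.278, 0.004]
wrist_force: [-0.1, -0.2, -0.2]
finger_gap: 1.0
gripper_force: 0.0
```

Run:
```python
from h import *
here()
F={n:grab_frame(n) for n in('top','side')}
for n,f in F.items():
    cv2.imwrite(f'pics/{n}4.png',f[:,:,::-1]);m=f[:300].max(2)<45
    k,l,st,ce=cv2.connectedComponentsWithStats(m.astype(np.uint8))
    for i in range(1,k):
        if 60<st[i,4]<500 and (ce[i][0]<240): print(n,ce[i].round(1),st[i],ray(n,ce[i],.075).round(3))
f=np.hstack([cv2.resize(F[n][a:a+180,b:b+240],None,fx=1.6,fy=1.6,interpolation=2) for n,a,b in(('top',120,140),('side',150,180))]);cv2.imwrite('pics/b5.png',f[:,:,::-1])
# bench point checks for tin cup rim
print('cup',ray('top',(201,272),.05))
```

```text
grasp case [ 0.0009 -0.001   0.2322] gap 1.0 gf 0.0 joints [-0.19 -0.25  1.57  0.    1.82 -0.24]
top [193. 214.] [184 205  19  19 278] [0.518 0.268 0.075]
top [163.4 232.8] [158 227  12  13 117] [0.463 0.351 0.075]
side [235. 197.] [229 190  13  15 145] [0.506 0.258 0.075]
side [211.  196.7] [207 192   9  10  70] [0.441 0.324 0.075]
cup [0.351046   0.24411653 0.05      ]
```

View pics/b5.png

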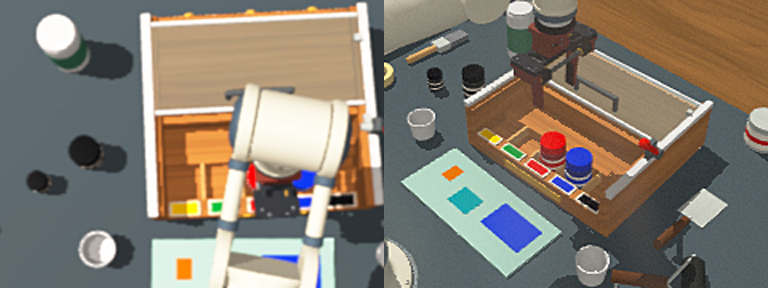

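Red stands in the red-card well and blue in the blue-card well. The black jar was knocked and is now at top (193,214), about (0.518, 0.268). I'll pick it with a 15° tilt about the closing axis, so the gripper body clears the cam at the rightmost well.

```bash
python3 -c "
from h import *
print('can',ray('top',(177,139),.15))
go([.518,.268,.22],0,-15,case=False);go([.518,.268,.055],0,-15,case=False)"
```

```text
can [0.72136182 0.30543728 0.15      ]
t 21.23 shift cm [31.56  6.21  1.51] turn [ 0.011 -0.261  0.004] gap 1.001 F [-0.3  0.4 -0.2]
t 21.23 shift cm [31.58  6.03 18.01] turn [ 0.011 -0.261  0.004] gap 1.001 F [-0.3  0.4 -0.2]
```

>>> jog_arm --commands '[[[31.6,6.2,1],[0,-0.26,0],1],[[31.6,6.2,1],[0,-0.26,0],1],[[31.6,6.2,1],[0,-0.26,0],1],[[31.6,6.2,1],[0,-0.26,0],1],[[31.6,6.2,1],[0,-0.26,0],1],[[31.6,6.2,1],[0,-0.26,0],1],[[31.6,6.2,1],[0,-0.26,0],1],[[31.6,6.2,1],[0,-0.26,0],1]]'

```text
time: 21.9
position: [0.5151, 0.2644, 0.199]
orientation: [2.025, 2.135, -0.265]
wrist_force: [0.2, -0.4, 0.2]
finger_gap: 0.998
gripper_force: 0.0
```

>>> jog_arm --commands '[[[0,0,0],[0,0,0],1],[[0,0,0],[0,0,0],1],[[0,0,0],[0,0,0],1]]'

```text
time: 22.15
position: [0.5153, 0.262, 0.1993]
orientation: [2.025, 2.135, -0.266]
wrist_force: [-0.2, 0.2, -0.0]
finger_gap: 0.999
gripper_force: 0.0
```

Run:
```python
from h import *
here()
go([.518,.268,.055],0,-15,case=False)
f=grab_frame('side');cv2.imwrite('pics/side5.png',f[:,:,::-1]);m=f[:300].max(2)<45
k,l,st,ce=cv2.connectedComponentsWithStats(m.astype(np.uint8))
for i in range(1,k):
        if 50<st[i,4]<500 and (180<ce[i][0]<260): print(ce[i].round(1),st[i])
```

```text
grasp case [0.0604 0.3182 0.2173] gap 0.999 gf 0.0 joints [ 0.55  0.14  1.24 -0.24  1.88  0.44]
t 22.15 shift cm [ 4.27  0.32 15.66] turn [ 0.    -0.002  0.006] gap 0.999 F [-0.2  0.2 -0. ]
[221.7 125.2] [211 120  21   9  76]
[235.3 197.1] [229 190  13  15 156]
[211.1 196.6] [207 192   9  10  71]
```

>>> jog_arm --commands '[[[1.1,0.3,4],[0,0,0],1],[[2.2,0.3,8],[0,0,0],1],[[3.2,0.3,12],[0,0,0],1],[[4,0.3,14.7],[0,0,0],1],[[4.2,0.3,15.6],[0,0,0],1],[[4.2,0.3,15.6],[0,0,0],1],[[4.2,0.3,15.6],[0,0,0],1]]'

```text
time: 22.78
position: [0.5191, 0.2625, 0.0407]
orientation: [2.027, 2.133, -0.261]
wrist_force: [0.6, 0.8, 0.5]
finger_gap: 1.0
gripper_force: 0.0
```

>>> jog_arm --commands '[[[0,0,0],[0,0,0],-1],[[0,0,0],[0,0,0],-1],[[0,0,0],[0,0,0],-1],[[0,0,0],[0,0,0],-1],[[0,0,0],[0,0,0],-1],[[0,0,0],[0,0,0],-1],[[0,0,0],[0,0,0],-1]]'

```text
time: 23.37
position: [0.519, 0.2634, 0.0397]
orientation: [2.025, 2.134, -0.261]
wrist_force: [1.6, 0.5, 3.7]
finger_gap: 0.635
gripper_force: 25.0
```

Run:
```python
from h import *
here();o=get_obs();print(o['wrist_force'],o['position']-Ro.from_rotvec(o['orientation']).apply([0,0,GD]))
go([.518,.268,.235],0,-15,case=False)
```

```text
grasp case [0.0641 0.3194 0.0578] gap 0.635 gf 25.000213086605072 joints [ 0.55  0.2   1.46 -0.23  1.61  0.5 ]
[1.63526099 0.50398897 3.6751632 ] [0.51875923 0.26819835 0.05777591]
t 23.37 shift cm [ -4.54  -0.05 -17.13] turn [ 0.003 -0.004  0.005] gap 0.635 F [1.6 0.5 3.7]
```

>>> jog_arm --commands '[[[-0.5,0,-2],[0,0,0],-1],[[-1.5,0,-5.7],[0,0,0],-1],[[-2.5,0,-9.4],[0,0,0],-1],[[-3.5,0,-13],[0,0,0],-1],[[-4.5,0,-17],[0,0,0],-1],[[-4.5,0,-17],[0,0,0],-1],[[-4.5,0,-17],[0,0,0],-1]]'

```text
time: 23.95
position: [0.519, 0.2638, 0.2171]
orientation: [2.026, 2.134, -0.257]
wrist_force: [0.1, -0.5, -4.2]
finger_gap: 0.639
gripper_force: 25.0
```

Run:
```python
from h import *
here();go([0,-.144,.235],0,-15)
```

```text
grasp case [0.0641 0.3197 0.2352] gap 0.639 gf 24.99956175684929 joints [ 0.55  0.15  1.2  -0.24  1.91  0.43]
t 23.95 shift cm [-44.84  -6.67  11.73] turn [ 0.005 -0.006  0.004] gap 0.639 F [ 0.1 -0.5 -4.2]
```

>>> jog_arm --commands '[[[-4,-0.6,1.05],[0,0,0],-1],[[-8,-1.2,2.1],[0,0,0],-1],[[-12,-1.8,3.1],[0,0,0],-1],[[-16,-2.4,4.2],[0,0,0],-1],[[-20,-3,5.2],[0,0,0],-1],[[-24,-3.6,6.3],[0,0,0],-1],[[-28,-4.2,7.3],[0,0,0],-1],[[-32,-4.8,8.4],[0,0,0],-1]]'

```text
time: 24.62
position: [0.4862, -0.0703, 0.2118]
orientation: [2.027, 2.139, -0.269]
wrist_force: [0.2, -1.4, -2.9]
finger_gap: 0.632
gripper_force: 25.0
```

Run:
```python
from h import *
here();go([0,-.144,.235],0,-15)
```

```text
grasp case [ 0.0157 -0.0124  0.2298] gap 0.632 gf 25.00069834291935 joints [-0.03 -0.23  1.57 -0.26  1.77 -0.14]
t 24.62 shift cm [-12.85  -1.64   2.86] turn [-0.004 -0.004  0.007] gap 0.632 F [ 0.2 -1.4 -2.9]
```

>>> jog_arm --commands '[[[-4,-0.6,1],[0,0,0],-1],[[-8,-1.2,1.8],[0,0,0],-1],[[-11,-1.6,2.5],[0,0,0],-1],[[-12.8,-1.7,2.9],[0,0,0],-1],[[-12.8,-1.7,2.9],[0,0,0],-1],[[-12.8,-1.7,2.9],[0,0,0],-1],[[-12.8,-1.7,2.9],[0,0,0],-1]]'

```text
time: 25.2
position: [0.4772, -0.1998, 0.2175]
orientation: [2.027, 2.138, -0.265]
wrist_force: [1.0, 0.4, -3.1]
finger_gap: 0.635
gripper_force: 25.0
```

Run:
```python
from h import *
here();go([0,-.144,.105],0,-15);go([0,-.144,.077],0,-15)
F={n:grab_frame(n) for n in('top','side')}
f=np.hstack([cv2.resize(F[n][a:a+140,b:b+140],None,fx=2.8,fy=2.8,interpolation=2) for n,a,b in(('top',130,260),('side',150,240))]);cv2.imwrite('pics/b6.png',f[:,:,::-1])
```

```text
grasp case [ 0.0005 -0.1414  0.2356] gap 0.635 gf 24.999689385294914 joints [-0.3  -0.22  1.56 -0.24  1.71 -0.4 ]
t 25.2 shift cm [ 3.05 -0.   12.7 ] turn [-0.002 -0.005  0.006] gap 0.635 F [ 1.   0.4 -3.1]
t 25.2 shift cm [3.760e+00 1.000e-02 1.541e+01] turn [-0.002 -0.005  0.006] gap 0.635 F [ 1.   0.4 -3.1]
```

View pics/b6.png

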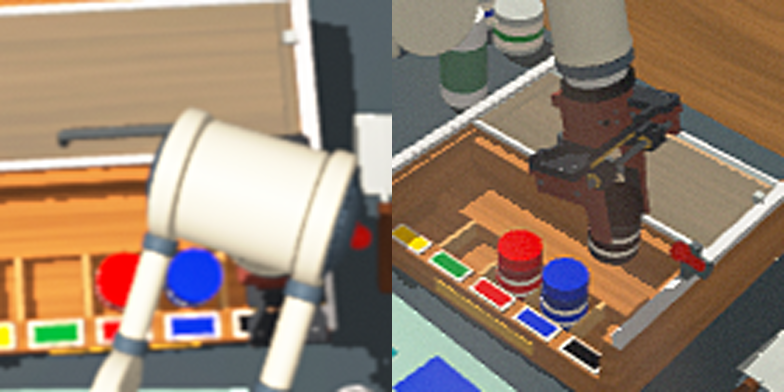

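The black jar hangs upright at (615,235), heading for the black-card well, and the lever and cover look clear.

>>> jog_arm --commands '[[[0.7,0,4],[0,0,0],-1],[[1.6,0,8],[0,0,0],-1],[[2.4,0,11],[0,0,0],-1],[[2.8,0,12.2],[0,0,0],-1],[[2.8,0,12.2],[0,0,0],-1],[[2.8,0,12.2],[0,0,0],-1]]'

```text
time: 25.8
position: [0.4783, -0.2042, 0.0956]
orientation: [2.024, 2.136, -0.264]
wrist_force: [0.7, 1.0, -2.4]
finger_gap: 0.631
gripper_force: 25.0
```

Run:
```python
from h import *
here();go([0,-.144,.078],0,-15)
f=grab_frame('side');cv2.imwrite('pics/side7.png',f[:,:,::-1])
q=w(P,[[0,-.144,.11-.0575]])[0];u=proj('side',q);print(u)
# expected silhouette of jar (r 28) bottom .0525 .. for overlay
a=np.linspace(0,2*np.pi,60);v=np.c_[.028*np.cos(a),-.144+.028*np.sin(a),0*a]
S=10;x0,y0=int(u[0])-30,int(u[1])-45;g=cv2.resize(f[y0:y0+60,x0:x0+60,::-1],None,fx=S,fy=S,interpolation=2)
g0=get_obs();G=g0['position']-Ro.from_rotvec(g0['orientation']).apply([0,0,GD]);zb=G[2]-.0575
for z in(zb,):
    p=proj('side',w(P,v+[0,0,z]));p=((p-[x0,y0]+.5)*S).astype(int);cv2.polylines(g,[p],True,(255,0,255),1)
cv2.imwrite('pics/b7.png',g)
```

```text
grasp case [ 0.0014 -0.1458  0.1137] gap 0.631 gf 24.999409317970276 joints [-0.31 -0.2   1.76 -0.24  1.49 -0.35]
t 25.8 shift cm [ 1.08 -0.14  3.41] turn [ 0.001 -0.003  0.007] gap 0.631 F [ 0.7  1.  -2.4]
[317.7582926  267.24817575]
```

View pics/b7.png

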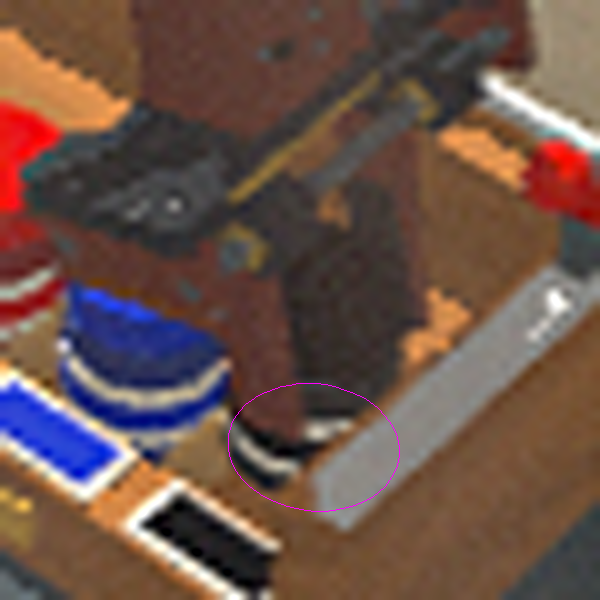

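The jar's left edge (228,420) matches the predicted outline, so it is centred. Lowering into the well.

>>> jog_arm --commands '[[[0.3,-0.1,1],[0,0,0],-1],[[0.55,-0.1,2],[0,0,0],-1],[[0.75,-0.1,2.8],[0,0,0],-1],[[0.85,-0.1,3.2],[0,0,0],-1],[[0.9,-0.1,3.4],[0,0,0],-1],[[0.9,-0.1,3.4],[0,0,0],-1]]'

```text
time: 26.35
position: [0.4768, -0.2048, 0.0597]
orientation: [2.026, 2.135, -0.264]
wrist_force: [0.5, -0.4, -3.0]
finger_gap: 0.635
gripper_force: 25.0
```

Run:
```python
from h import *
here();go([0,-.144,.077],0,-15)
```

```text
grasp case [-1.000e-04 -1.463e-01  7.780e-02] gap 0.635 gf 24.99920144677162 joints [-0.31 -0.18  1.81 -0.24  1.43 -0.34]
t 26.35 shift cm [0.24 0.01 0.02] turn [ 0.001 -0.003  0.005] gap 0.635 F [ 0.5 -0.4 -3. ]
```

>>> jog_arm --commands '[[[0.2,0,0],[0,0,0],-1],[[0.2,0,0.1],[0,0,0],-1],[[0.25,0,0.2],[0,0,0],-1],[[0.25,0,0.3],[0,0,0],-1],[[0.3,0,0.4],[0,0,0],-1]]'

```text
time: 26.77
position: [0.4773, -0.2036, 0.0595]
orientation: [2.024, 2.132, -0.264]
wrist_force: [-11.3, 5.5, 25.0]
finger_gap: 0.635
gripper_force: 25.0
```

>>> jog_arm --commands '[[[-0.05,0,-0.2],[0,0,0],-1],[[-0.05,0,-0.2],[0,0,0],1],[[-0.05,0,-0.2],[0,0,0],1],[[-0.05,0,-0.2],[0,0,0],1],[[-0.05,0,-0.2],[0,0,0],1],[[-0.05,0,-0.2],[0,0,0],1],[[-0.9,0,-3.5],[0,0,0],1],[[-2,0,-7.5],[0,0,0],1]]'

```text
time: 27.43
position: [0.4745, -0.2022, 0.1288]
orientation: [2.029, 2.142, -0.27]
wrist_force: [1.3, 0.2, 0.8]
finger_gap: 1.002
gripper_force: 0.0
```

>>> jog_arm --commands '[[[-1,0,-4],[0,0,0],0.5],[[-2,0,-7.5],[0,0.1,0],0.2],[[-2,0,-7.5],[0,0.26,0],0.2],[[-2,0,-7.5],[0,0.26,0],0.2],[[-2,0,-7.5],[0,0.26,0],0.2]]'

```text
time: 27.85
position: [0.477, -0.2052, 0.2107]
orientation: [-2.165, -2.275, -0.003]
wrist_force: [0.4, -0.5, -0.3]
finger_gap: 0.66
gripper_force: 0.0
```

Run:
```python
from h import *
here();go([.14,0,.26],0)
F={n:grab_frame(n) for n in('top','side')}
f=np.hstack([cv2.resize(F[n][a:a+140,b:b+140],None,fx=2.8,fy=2.8,interpolation=2) for n,a,b in(('top',130,260),('side',180,220))]);cv2.imwrite('pics/b8.png',f[:,:,::-1])
```

```text
grasp case [ 1.000e-04 -1.515e-01  2.294e-01] gap 0.66 gf 0.0 joints [-0.47 -0.13  1.47  0.    1.8  -0.52]
t 27.85 shift cm [15.13 14.03 -3.02] turn [ 0.    -0.002  0.002] gap 0.66 F [ 0.4 -0.5 -0.3]
```

View pics/b8.png

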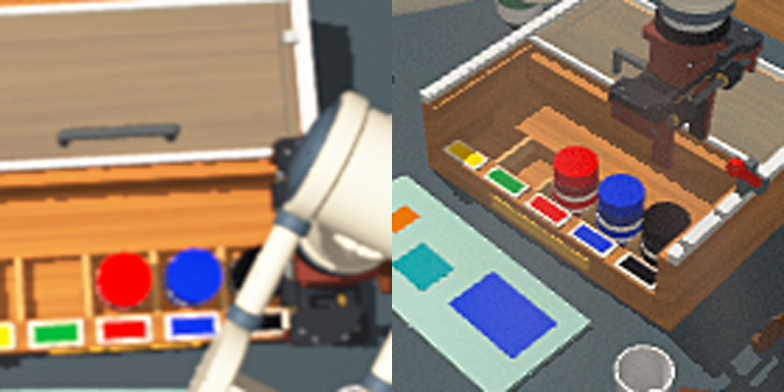

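Red, blue and black stand level in their own wells, with side-view caps evenly spaced at (575,160), (620,190) and (665,215). Next I close the cover.

>>> jog_arm --commands '[[[0,0,-3],[0,0,0],0.2],[[4,3.7,-3],[0,0,0],0.2],[[15.1,14,-3],[0,0,0],0.2],[[15.1,14,-3],[0,0,0],0.2],[[15.1,14,-3],[0,0,0],0.2],[[15.1,14,-3],[0,0,0],0.2],[[15.1,14,-3],[0,0,0],0.2],[[15.1,14,-3],[0,0,0],0.2]]'

```text
time: 28.62
position: [0.6091, -0.0422, 0.2384]
orientation: [-2.155, -2.282, 0.003]
wrist_force: [-0.9, 0.1, 0.4]
finger_gap: 0.602
gripper_force: 0.0
```

Run:
```python
from h import *
here();go([.14,0,.155],0)
```

```text
grasp case [0.1397 0.0051 0.2571] gap 0.602 gf 0.0 joints [-0.13  0.13  1.16  0.    1.85 -0.18]
t 28.62 shift cm [-0.52  0.06 10.21] turn [-0.003 -0.001  0.01 ] gap 0.602 F [-0.9  0.1  0.4]
```

>>> jog_arm --commands '[[[0,0,4],[0,0,0],0.2],[[0,0,7.5],[0,0,0],0.2],[[0,0,10.1],[0,0,0],0.2],[[0,0,10.1],[0,0,0],0.2],[[0,0,10.1],[0,0,0],-1],[[0,0,10.1],[0,0,0],-1],[[0,0,10.1],[0,0,0],-1],[[0,0,10.1],[0,0,0],-1]]'

```text
time: 29.28
position: [0.6098, -0.0454, 0.1425]
orientation: [2.161, 2.277, 0.005]
wrist_force: [0.6, 0.6, 1.6]
finger_gap: 0.336
gripper_force: 0.0
```

>>> jog_arm --commands '[[[0,0,0],[0,0,0],-1],[[0,0,0],[0,0,0],-1],[[0,-3,0],[0,0,0],-1],[[0,-7,0],[0,0,0],-1],[[0,-11,0],[0,0,0],-1],[[0,-15,0],[0,0,0],-1],[[0,-17.5,0],[0,0,0],-1],[[0,-18,0],[0,0,0],-1]]'

```text
time: 29.95
position: [0.4304, -0.0542, 0.1388]
orientation: [2.158, 2.275, 0.013]
wrist_force: [31.4, 0.8, -20.0]
finger_gap: 0.13
gripper_force: 25.0
```

>>> jog_arm --commands '[[[0,-0.3,0],[0,0,0],-1],[[0,-0.4,0],[0,0,0],-1],[[0,-0.4,0],[0,0,0],-1]]'

```text
time: 30.2
position: [0.4304, -0.0542, 0.1388]
orientation: [2.155, 2.274, 0.017]
wrist_force: [27.9, 0.2, -17.9]
finger_gap: 0.129
gripper_force: 25.0
```

Run:
```python
from h import *
here();print(get_obs()['wrist_force'])
```

```text
grasp case [-0.0396  0.0015  0.1575] gap 0.129 gf 24.99791845679283 joints [-0.21 -0.38  1.81  0.01  1.7  -0.26]
[ 27.86717971   0.19976424 -17.94274995]
```

The cover is shut against its stop. I'll release it and go round to the robot side of the lever with closed fingers.

>>> jog_arm --commands '[[[0,0.4,0],[0,0,0],0],[[0,0.4,0],[0,0,0],0],[[0,0.4,0],[0,0,0],0],[[0,0.4,0],[0,0,0],0],[[0,0.4,-4],[0,0,0],0],[[0,0.4,-8],[0,0,0],-1],[[0,0.4,-12],[0,0,0],-1],[[0,0.4,-12],[0,0,0],-1]]'

```text
time: 30.87
position: [0.4305, -0.0551, 0.2686]
orientation: [2.156, 2.272, 0.012]
wrist_force: [0.0, -0.0, 1.3]
finger_gap: 0.311
gripper_force: 0.0
```

Run:
```python
from h import *
here();go([-.032,-.2116,.28],0)
```

```text
grasp case [-0.0395  0.0007  0.2873] gap 0.311 gf 0.0 joints [-0.21 -0.35  1.55  0.    1.93 -0.26]
t 30.87 shift cm [-21.23   0.61   0.77] turn [0.012 0.002 0.005] gap 0.311 F [ 0.  -0.   1.3]
```

>>> jog_arm --commands '[[[-21.2,0.6,0.3],[0.01,0,0],-1],[[-21.2,0.6,0.3],[0.01,0,0],-1],[[-21.2,0.6,0.3],[0.01,0,0],-1],[[-21.2,0.6,0.3],[0.01,0,0],-1],[[-21.2,0.6,0.3],[0.01,0,0],-1],[[-21.2,0.6,0.3],[0.01,0,0],-1],[[-21.2,0.6,0.3],[0.01,0,0],-1],[[-21.2,0.6,0.3],[0.01,0,0],-1]]'

```text
time: 31.53
position: [0.446, -0.2657, 0.2561]
orientation: [-2.157, -2.272, 0.009]
wrist_force: [0.2, -0.2, -0.3]
finger_gap: 0.008
gripper_force: 0.0
```

Run:
```python
from h import *
here();go([-.032,-.2116,.220],0)
```

```text
grasp case [-0.0336 -0.2105  0.2748] gap 0.008 gf 0.0 joints [-0.6  -0.11  1.37 -0.    1.89 -0.65]
t 31.53 shift cm [-0.13  0.23  5.48] turn [-0.011 -0.002  0.005] gap 0.008 F [ 0.2 -0.2 -0.3]
```

>>> jog_arm --commands '[[[-0.1,0,3],[-0.01,0,0],-1],[[-0.1,0,5.4],[-0.01,0,0],-1],[[-0.1,0,5.4],[-0.01,0,0],-1],[[-0.1,0,5.4],[-0.01,0,0],-1]]'

```text
time: 31.87
position: [0.4453, -0.2651, 0.2019]
orientation: [-2.158, -2.279, -0.001]
wrist_force: [0.3, -0.1, 0.9]
finger_gap: 0.006
gripper_force: 0.0
```

>>> jog_arm --commands '[[[0,2,0],[0,0,0],-1],[[0,4,0],[0,0,0],-1],[[0,6,-0.2],[0,0,0],-1],[[0,8,-0.2],[0,0,0],-1],[[0,10,0],[0,0,0],-1],[[0,11.5,0.2],[0,0,0],-1],[[0,12.3,0.3],[0,0,0],-1],[[0,12.3,0.3],[0,0,0],-1]]'

```text
time: 32.53
position: [0.5698, -0.2598, 0.2009]
orientation: [2.16, 2.281, 0.002]
wrist_force: [-0.4, -0.6, 1.4]
finger_gap: 0.006
gripper_force: 0.5
```

Run:
```python
from h import *
here();print(get_obs()['wrist_force'])
f=grab_frame('side');h=cv2.cvtColor(f,cv2.COLOR_RGB2HSV); m=((h[...,0]<4)|(h[...,0]>176))&(h[...,1]>180)&(h[...,2]>100)
k,l,st,ce=cv2.connectedComponentsWithStats(m.astype(np.uint8))
for i in range(1,k):
    if st[i,4]>15: print(ce[i],st[i])
cv2.imwrite('pics/b9.png',cv2.resize(f[180:280,290:410,::-1],None,fx=5,fy=5,interpolation=2))
```

```text
grasp case [ 0.0901 -0.2104  0.2196] gap 0.006 gf 0.48887813463807106 joints [-0.48  0.16  1.2   0.    1.79 -0.54]
[-0.41861277 -0.58466991  1.41502459]
[362.6875 221.625 ] [361 219   4   7  16]
[354.29411765 237.        ] [351 231   8  13  34]
[416.08695652 237.69565217] [406 231  22  10  46]
```

View pics/b9.png

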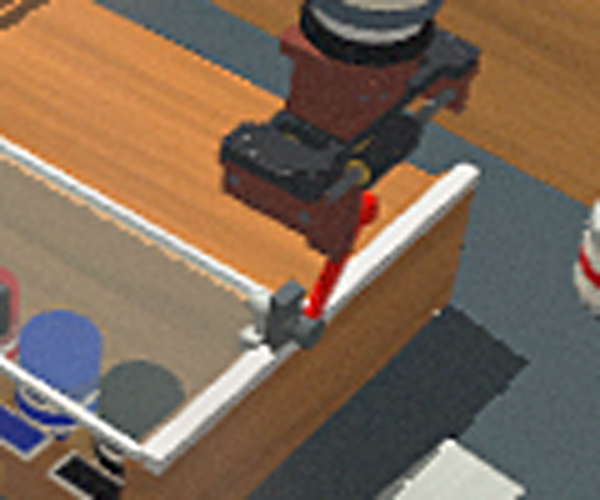

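The lever leans back with its ball near side (363,221), close to locked. I'll push gently until it meets the stop.

>>> jog_arm --commands '[[[0,0.5,0.1],[0,0,0],-1],[[0,1,0.2],[0,0,0],-1],[[0,1.2,0.2],[0,0,0],-1],[[0,1.2,0.2],[0,0,0],-1]]'

```text
time: 32.92
position: [0.5782, -0.2598, 0.1978]
orientation: [-2.16, -2.274, 0.003]
wrist_force: [-11.4, 0.5, 1.6]
finger_gap: 0.006
gripper_force: 4.6
```

>>> jog_arm --commands '[[[0,0.2,0],[0,0,0],-1],[[0,0.4,0],[0,0,0],-1],[[0,0.4,0],[0,0,0],-1]]'

```text
time: 33.17
position: [0.5789, -0.2599, 0.1976]
orientation: [-2.158, -2.268, 0.011]
wrist_force: [-23.2, 2.1, 4.2]
finger_gap: 0.004
gripper_force: 10.2
```

>>> jog_arm --commands '[[[0,-2,0],[0,0,0],-1],[[0,-4,0],[0,0,0],-1],[[0,-4,-5],[0,0,0],-1],[[0,-4,-10],[0,0,0],-1],[[8,-8,-12],[0,0,0],-1],[[12,-12,-12],[0,0,0],-1],[[20,-12,-12],[0,0,0],-1],[[20,-12,-12],[0,0,0],-1]]'

```text
time: 33.83
position: [0.4713, -0.1174, 0.3141]
orientation: [2.163, 2.276, 0.005]
wrist_force: [0.9, 0.6, 0.0]
finger_gap: 0.003
gripper_force: 0.0
```

>>> jog_arm --commands '[[[4,0,0],[0,0,0],-1],[[8,0,0],[0,0,0],-1],[[12,0,0],[0,0,0],-1],[[16,0,0],[0,0,0],-1],[[20,0,0],[0,0,0],-1],[[24,0,0],[0,0,0],-1],[[28,0,0],[0,0,0],-1],[[28,0,0],[0,0,0],-1]]'

```text
time: 34.5
position: [0.4562, 0.1672, 0.313]
orientation: [-2.151, -2.285, -0.006]
wrist_force: [0.7, -0.8, 0.4]
finger_gap: 0.009
gripper_force: 0.0
```

Run:
```python
from h import *
here()
F={n:grab_frame(n) for n in('top','side')}
f=np.hstack([cv2.resize(F[n][a:a+160,b:b+200],None,fx=2,fy=2,interpolation=2) for n,a,b in(('top',120,220),('side',150,220))]);cv2.imwrite('pics/b10.png',f[:,:,::-1])
for n in F:
    h=cv2.cvtColor(F[n],cv2.COLOR_RGB2HSV); m=((h[...,0]<4)|(h[...,0]>176))&(h[...,1]>200)&(h[...,2]>120)
    k,l,st,ce=cv2.connectedComponentsWithStats(m.astype(np.uint8))
    o=cv2.cvtColor(cv2.imread(f'pics/{n}0.png'),cv2.COLOR_BGR2HSV); mo=((o[...,0]<4)|(o[...,0]>176))&(o[...,1]>200)&(o[...,2]>120)
    k2,l2,st2,ce2=cv2.connectedComponentsWithStats(mo.astype(np.uint8))
    print(n,[(c.round(1),s) for c,s in zip(ce,st) if 15<s[4]<500],'start',[(c.round(1),s) for c,s in zip(ce2,st2) if 15<s[4]<500])
```

```text
grasp case [-0.0032  0.2214  0.3317] gap 0.009 gf 0.0 joints [ 0.28 -0.18  1.33  0.01  1.99  0.22]
top [(array([382.3, 181.8]), array([379, 170,   8,  27, 128], dtype=int32))] start [(array([382.5, 182.9]), array([379, 171,   9,  26, 117], dtype=int32))]
side [(array([358.9, 228.9]), array([352, 219,  14,  24,  85], dtype=int32)), (array([415.6, 237.5]), array([406, 231,  22,  10,  40], dtype=int32))] start [(array([358.6, 228.8]), array([351, 218,  15,  25,  79], dtype=int32)), (array([415.6, 237.5]), array([406, 231,  22,  10,  40], dtype=int32))]
```

View pics/b10.png

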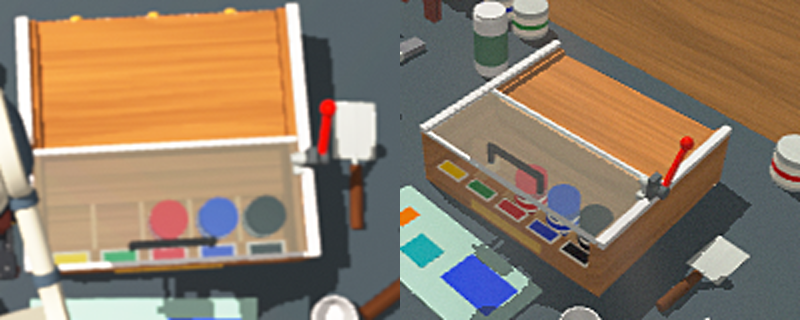

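The lever matches its starting locked pose, the cover is shut, and the three jars stand in their matching wells. The arm is clear of everything.

```bash
python3 -c "
from cell import *
print(job_done())"
```

```text
the job is handed in; nothing more can be done
None
```

Red and blue are swapped and the black jar (the only ink jar on the bench; it got knocked aside mid-run, so I located it again) is in its well; the cover is fully shut and locked, other items were not touched, and the job was handed in at about 35 s.

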